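# Make up two lab kits from the bench stock

## Task

Make up the two lab kits from the stock on the bench: one post holder, the eyepiece and the grooved block go in the long tray with three compartments, the other post holder and the bored dark ring go in the short tray with two. Stand each piece upright, flat on the floor of a compartment of its own, set down gently and not dropped. Leave the reddish-brown roller and the screwdriver where they lie.

Things in the scene. Friction and masses are not known exactly. Their poses are not given: they have to be found in the camera images.
- tray_long: Long grey plastic tray, 256 mm long, 88 mm wide, 15 mm high, with three 80 mm square compartments in a row, centred at x = -84, 0 and +84 mm, y = 0. Fixed to the bench; it may lie on either side of the stock. Origin at the centre of its underside, x along its length, y across it, z up. Floor 5 mm thick, walls and dividers 4 mm thick and 10 mm high above the floor (rim 15 mm above the bench). 
- tray_short: Short grey plastic tray, 172 mm long, 88 mm wide, 15 mm high, with two 80 mm square compartments, centred at x = -42 and +42 mm, y = 0. Fixed to the bench; it may lie on either side of the stock. Origin at the centre of its underside, x along its length, y across it, z up. Floor 5 mm thick, walls and dividers 4 mm thick and 10 mm high above the floor (rim 15 mm above the bench). 
- post_a: Post holder, one of two identical ones (either may go in either kit): steel disc foot 50 mm in diameter and 10 mm thick with an upright round post 16 mm in diameter on its centre, 66 mm tall in all, about 0.2 kg. Stands on the bench. Origin at the centre of the underside, z up.
- post_b: Post holder, one of two identical ones (either may go in either kit): steel disc foot 50 mm in diameter and 10 mm thick with an upright round post 16 mm in diameter on its centre, 66 mm tall in all, about 0.2 kg. Stands on the bench. Origin at the centre of the underside, z up.
- eyepiece: Black eyepiece standing on its wide end: 50 mm in diameter up to 22 mm height, narrowing to 32 mm diameter from 26 mm up to its flat glass top at 59 mm; about 0.15 kg. Origin at the centre of the underside, z up.
- block: Plain aluminium block 54 mm long (x), 40 mm wide (y) and 45 mm high, with a groove 16 mm wide and 12 mm deep along x in its top; about 0.22 kg. Origin at the centre of the underside, z up. On the bench its x is within 0.5 rad of the world x; grip it across its 40 mm width.
- ring: Dark steel ring lying flat with its bore upright: 56 mm outside diameter, 32 mm bore right through, 45 mm high, about 0.35 kg. Origin at the centre of the underside, z up.
- roller: Bystander among the stock: reddish-brown solid-looking roller standing on end, 50 mm in diameter, 70 mm tall, with only a small 12 mm bore mark on top. Not part of any kit. Origin at the centre of the underside, z up.
- screwdriver: Bystander: screwdriver 190 mm long lying across the far side of the stock, up to about 35 mm high. Origin near its middle on its underside, x along it.
Mind the look-alikes: they are no part of the job. What is shaped like the ring but yellow is not meant. Leave any purple look-alike of the eyepiece alone.

How it is judged:
At the end, for the whole second after the job is handed in: Long tray: a post holder, eyepiece, block; short tray: the other post holder, ring. Each upright (0.1 rad), underside within 4 mm of the tray floor, in its own compartment (centre within 22 mm of the tray's long centre line), released, at rest; roller and screwdriver moved under 30 mm ((((x of post_a in the frame of tray_long between -0.108 and 0.108 m and y of post_a in the frame of tray_long between -0.022 and 0.022 m and z of post_a in the frame of tray_long between 0.002 and 0.009 m and angle between post_a's own z axis and vertical below 0.1 rad) and (x of post_b in the frame of tray_short between -0.066 and 0.066 m and y of post_b in the frame of tray_short between -0.022 and 0.022 m and z of post_b in the frame of tray_short between 0.002 and 0.009 m and angle between post_b's own z axis and vertical below 0.1 rad)) or ((x of post_b in the frame of tray_long between -0.108 and 0.108 m and y of post_b in the frame of tray_long between -0.022 and 0.022 m and z of post_b in the frame of tray_long between 0.002 and 0.009 m and angle between post_b's own z axis and vertical below 0.1 rad) and (x of post_a in the frame of tray_short between -0.066 and 0.066 m and y of post_a in the frame of tray_short between -0.022 and 0.022 m and z of post_a in the frame of tray_short between 0.002 and 0.009 m and angle between post_a's own z axis and vertical below 0.1 rad))) and x of eyepiece in the frame of tray_long between -0.108 and 0.108 m and y of eyepiece in the frame of tray_long between -0.022 and 0.022 m and z of eyepiece in the frame of tray_long between 0.002 and 0.009 m and angle between each of eyepiece, block, ring's own z axis and vertical below 0.1 rad and x of block in the frame of tray_long between -0.108 and 0.108 m and y of block in the frame of tray_long between -0.022 and 0.022 m and z of block in the frame of tray_long between 0.002 and 0.009 m and x of ring in the frame of tray_short between -0.066 and 0.066 m and y of ring in the frame of tray_short between -0.022 and 0.022 m and z of ring in the frame of tray_short between 0.002 and 0.009 m and linear speed of each of post_a, post_b, eyepiece, block, ring below 0.02 m/s and angular speed of each of post_a, post_b, eyepiece, block, ring below 0.2 rad/s and distance of each of roller, screwdriver from where it was at the start of the episode below 0.03 m); the robot touches nothing.
It fails at once if the roller is moved by more than 30 mm (distance of roller from where it was at the start of the episode above 0.03 m).
It fails at once if the screwdriver is moved by more than 30 mm (distance of screwdriver from where it was at the start of the episode above 0.03 m).
It fails at once if a kit piece is dropped or flung: faster than 0.7 m/s below 50 mm height ((height (world z) of post_a below 0.05 m and linear speed of post_a above 0.7 m/s) or (height (world z) of post_b below 0.05 m and linear speed of post_b above 0.7 m/s) or (height (world z) of eyepiece below 0.05 m and linear speed of eyepiece above 0.7 m/s) or (height (world z) of block below 0.05 m and linear speed of block above 0.7 m/s) or (height (world z) of ring below 0.05 m and linear speed of ring above 0.7 m/s)).
It also fails if it takes over 134 s, if anything falls off the work surface, if the arm or the gripper's body presses on something with over 40 N, if the wrist force passes 120 N, or if a joint passes its speed limit or range.

## Robot

A 7-joint arm with a two-finger parallel gripper is mounted at the origin on the work surface. World frame = base frame: x ahead of the robot, y to its left, z up, the work surface at z = 0. Lengths are in m, angles in rad, forces in N, time in s.
With the tool pointing down it reaches from about 0.4 to 0.875 m from the base axis. Payload 19.3 kg.
Tool frame: the origin (TCP) lies at the very end of the fingers, on their centre line; the grasp point (between the pads) lies 19 mm behind it; z points along the fingers, y is the line along which they close (so a half turn about z gives the same grasp; the last joint's range is limited). The gripper opens to 85 mm and grips with 20 to 120 N. Pads are 22 mm wide; open, the fingers measure 114 mm over their backs; the gripper's body (76 mm by 85 mm) begins 54 mm behind the grasp point. The pads swing forward as they close: fully open they stand 13 mm farther back than shut.
Start: joints at [-1.24, 0.521, -0.036, 1.599, 0.021, 1.021, -0.113], TCP at [0.244, 0.575, 0.231] pointing down, gripper open.
Joint ranges: [-2.91, 2.91], [-0.3, 2.13], [-1.5, 1.42], [0.17, 2.43], [-1.26, 4.41], [0.16, 1.93], [-2.52, 2.52]. Speed limits (rad/s): [1.89, 1.89, 2.39, 2.39, 3.01, 3.01, 3.01].

## Interface

Orientations are given as [roll, pitch, yaw] about the fixed x, y, z axes, in that order (R = Rz(yaw) Ry(pitch) Rx(roll)).
In Python, from workcell import bot gives the robot as it stands.
- The arm moves only by the shell command python3 -m crank 'ROWS' [FORCE]. ROWS is a JSON object of lists of equal length, an entry for each row: "travel": the shift along the world's x, y, z in cm, a list of three; "turn": the turn, a rotation vector about the world's x, y, z in degrees, a list of three; "gripper": the closure, from 0 (fully open) to 1 (shut). A call has exactly 5 rows; each row is the pose to reach, as a shift and turn from the pose commanded when the call began; what a row does not reach only later rows make up. A row lasts 1/10 s, in which the tool goes at most 50 mm and 8.59 degrees, less where a joint would pass 70% of its speed; a pose out of reach is approached as far as the arm can. A call with a gripper value outside its range is refused whole. The fingers move at their own pace and stop on an object; FORCE is the grip in N (left out, the last holds). Time passes only in rows, so rows that repeat a pose let the fingers close, or fill a call up. It gives the time, the measured TCP pose, the force, the opening and the grip force at its end, in the units of the state.
- bot.observe(): the state, without advancing time (a new reading comes with each control period).
- bot.grab_frame(name): name is "side" or "top"; returns a dict with "pixels" (400x640x3 uint8, red, green, blue), "fx", "fy", "cx", "cy" (pixels), "extrinsics" (4x4, takes a point from world to camera coordinates). Camera axes: x right, y down, z forward; pixel columns grow to the right and rows downward; lengths in m; the calibration is good to about 2 mm. A picture is of the moment at which its call begins. There is no depth.
- bot.job_done(): hands the job in; it is judged then, once.
The state is a dict: "clock": time; "qpos": joint angles; "qd": joint speeds; "joint_efforts": joint torques, N m; "position": TCP position; "tool_rot": TCP orientation; "force": force on the tool from outside, world axes, zero at the start; "moment": the same for the moment, N m; "grip_width": finger opening in m; "finger_force": force on a finger pad.
Only numpy, scipy, OpenCV 4.12 (cv2) and the standard library are available. Lean on these libraries where they do the work, as an engineer would, in place of code of your own. Each camera call takes 0.05 s, during which the arm holds its last target. There are 200 camera calls.

## Working session

There is one attempt and no reset: what is moved stays moved. The work goes in short steps, Python scripts to look and compute and a shell command to move; the robot and the scene stay as the last step left them, time stands still between calls to the robot, and variables do not carry over. Pictures are saved under pics/ and viewed, at most 14 in all, crops included, and the job is handed in when it is done.

```bash
mkdir -p pics; ls; python3 - <<'E'
from workcell import bot
import cv2,numpy as np
o=bot.observe();print({k:np.round(o[k],4).tolist() for k in ('clock','position','tool_rot','grip_width','force')})
for n in('top','side'):
    f=bot.grab_frame(n);cv2.imwrite(f'pics/{n}0.png',f['pixels'][:,:,::-1]);print(n,f['fx'],f['fy'],f['cx'],f['cy'],np.round(f['extrinsics'],5).tolist())
E
```

```text
pics
{'clock': 0.0, 'position': [0.2437, 0.5752, 0.2307], 'tool_rot': [-3.1404, 0.0001, 2.7408], 'grip_width': 0.0856, 'force': [-0.7076, -0.6229, -0.1284]}
top 496.81580798644444 496.81580798644444 324.2036538949564 207.8926184213179 [[0.04809, -0.99884, 0.00304, -0.00801], [-0.97627, -0.04764, -0.21127, 0.57258], [0.21117, 0.00719, -0.97742, 0.94271], [0.0, 0.0, 0.0, 1.0]]
side 381.2944008775623 381.2944008775623 317.27918603120327 195.63007003205666 [[-0.99745, -0.06781, -0.02202, 0.58351], [-0.02225, 0.58945, -0.8075, 0.04134], [0.06774, -0.80495, -0.58946, 0.77229], [0.0, 0.0, 0.0, 1.0]]
```

View pics/top0.png

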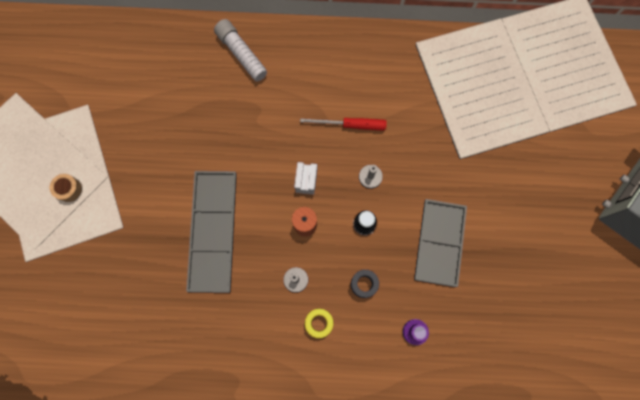

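View pics/side0.png

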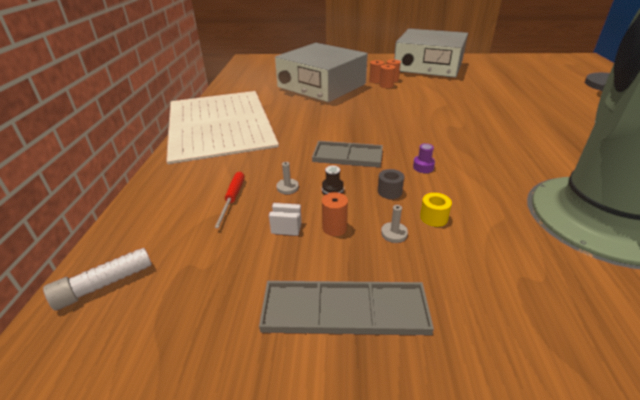

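The top view has the long tray at (212,232) and the short tray at (441,243). The posts are at (371,176) and (296,279), the block at (306,179), the roller at (304,221) and the screwdriver at (343,123).

- **Ring candidates:** dark (365,284) and yellow (319,323). The dark one fits.
- **Eyepiece candidates:** black (366,221) and purple (416,332). The black one fits.

I'll confirm both in an enlarged crop.

```bash
python3 - <<'E'
import cv2
i=cv2.imread('pics/top0.png')
c=cv2.resize(i[150:350,265:440],None,fx=3,fy=3,interpolation=cv2.INTER_CUBIC);cv2.imwrite('pics/crop1.png',c)
t=cv2.hconcat([cv2.resize(i[160:305,175:250],None,fx=4,fy=4,interpolation=cv2.INTER_CUBIC),cv2.resize(i[180:325,405:480],None,fx=4,fy=4,interpolation=cv2.INTER_CUBIC)]);cv2.imwrite('pics/crop2.png',t)
E
```

```text
(no output)
```

View pics/crop1.png

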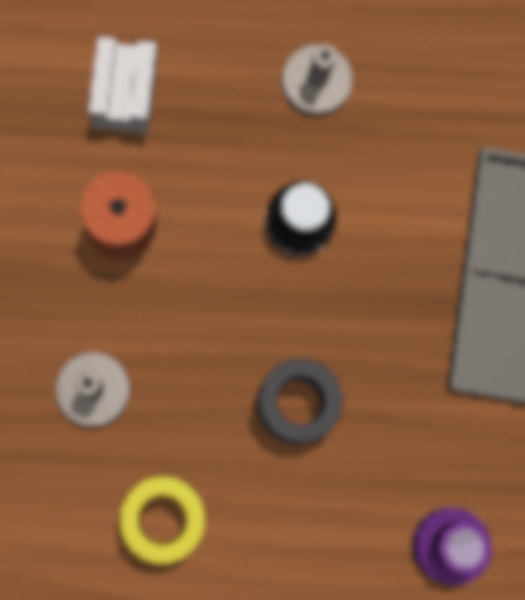

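View pics/crop2.png

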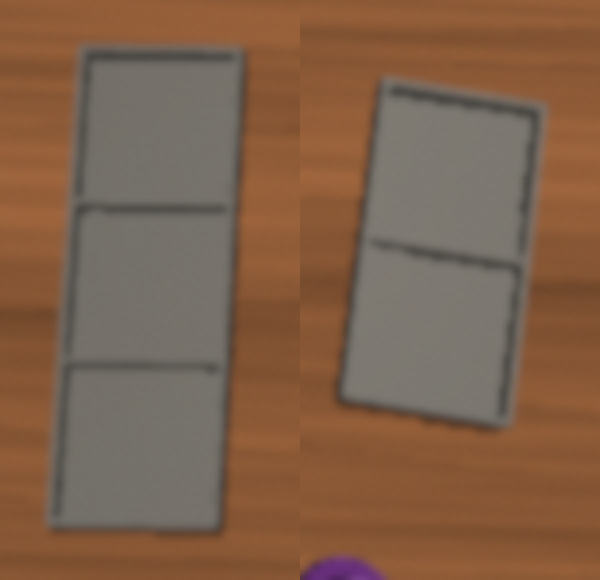

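The crop confirms the pieces: the dark grey bored ring at crop (300,401) and the black eyepiece with a white glass top at (305,206). The posts, block, roller, yellow ring and purple eyepiece are all distinct. The tray corners are readable too. Next I'll turn these pixels into positions.

```bash
cat > h.py <<'E'
import numpy as np
from workcell import bot
K=(496.81580798644444,324.2036538949564,207.8926184213179)
E=np.array([[0.04809,-0.99884,0.00304,-0.00801],[-0.97627,-0.04764,-0.21127,0.57258],[0.21117,0.00719,-0.97742,0.94271]])
def w(u,v,z):
    R,t=E[:,:3],E[:,3];c=-R.T@t
    d=R.T@np.array([(u-K[1])/K[0],(v-K[2])/K[0],1]);return (c+d*(z-c[2])/d[2])[:2]
E
python3 - <<'E'
from h import *
c1=lambda x,y,z:w(265+(x-1)/3,150+(y-1)/3,z)
for n,p in dict(post1top=(325,56,.066),post1foot=(318,79,.01),post2top=(88,382,.066),post2foot=(93,389,.01),eye=(305,206,.059),ring=(300,401,.045),roller=(118,208,.07),yellow=(162,521,.045),purple=(465,548,.059),yl=(119,521,.045),yr=(206,521,.045)).items(): print(n,np.round(c1(*p),4))
b=[c1(x,y,.045) for x,y in((97,37),(156,42),(148,123),(90,120))]
print('block',np.round(np.mean(b,0),4),[round(float(np.linalg.norm(b[i]-b[i-1])),4) for i in range(4)],'ang',[np.degrees(np.arctan2(*(v[::-1]))) for v in(b[0]-b[3],b[1]-b[2])])
for n,ox,oy,P in(('long',175,160,((82,48),(244,48),(220,532),(50,528))),('short',405-75,180,((384,78),(547,104),(510,428),(340,403)))):
    q=[w(ox+(x-1.5)/4,oy+(y-1.5)/4,.015) for x,y in P];m=np.mean(q,0)
    ax=(q[0]+q[1]-q[2]-q[3]);ax/=np.linalg.norm(ax)
    print(n,m.round(4),np.degrees(np.arctan2(ax[1],ax[0])),[round(float(np.linalg.norm(q[i]-q[i-1])),4) for i in range(4)])
    for s in((-.084,0,.084) if n=='long' else(-.042,.042)):print('  comp',(m+s*ax).round(4))
for u,v in((300,121),(385,125)):print('screw',w(u,v,.015))
E
```

```text
post1top [ 0.6589 -0.0761]
post1foot [ 0.6585 -0.0766]
post2top [0.4306 0.0719]
post2foot [0.43   0.0716]
eye [ 0.5554 -0.0662]
ring [ 0.4264 -0.0679]
roller [0.5458 0.0588]
yellow [0.3446 0.0195]
purple [ 0.3373 -0.1753]
yl [0.3432 0.0475]
yr [ 0.3459 -0.0091]
block [0.6409 0.0618] [0.0599, 0.0414, 0.0585, 0.0401] ang [np.float64(-1.2026754026364843), np.float64(-2.4697615115316616)]
long [0.5228 0.2525] 2.2040979347102136 [0.2544, 0.0869, 0.2565, 0.0867]
  comp [0.4389 0.2493]
  comp [0.5228 0.2525]
  comp [0.6068 0.2557]
short [ 0.521  -0.2268] -7.0911685902091 [0.1739, 0.087, 0.1724, 0.0875]
  comp [ 0.4793 -0.2216]
  comp [ 0.5626 -0.232 ]
screw [0.77490879 0.08260496]
screw [ 0.77478982 -0.10432819]
```

The measurements check out: tray sides are 254–257 × 87 and 173 × 87 mm, and the post top and foot agree within 1 mm. The gripper's closing line is now at 67°, so I'll turn it +21° to lie across the block. First move is to the near post at (0.430, 0.072).

```bash
python3 -m crank '{"travel":[[1.8,-4.6,0],[3.6,-9.2,0],[5.4,-13.8,0],[7.2,-18.4,0],[9,-23,0]],"turn":[[0,0,4],[0,0,8],[0,0,12],[0,0,16],[0,0,21]],"gripper":[0,0,0,0,0]}' 40
python3 -m crank '{"travel":[[1.8,-4.6,0],[3.6,-9.2,0],[5.4,-13.8,0],[7.2,-18.4,0],[9,-23,0]],"turn":[[0,0,0],[0,0,0],[0,0,0],[0,0,0],[0,0,0]],"gripper":[0,0,0,0,0]}'
```

```text
clock: 0.6
position: [0.3341, 0.3434, 0.2311]
tool_rot: [-3.141, -0.0, 3.11]
force: [2.0, 0.4, -0.3]
grip_width: 0.0855
finger_force: 0.0
clock: 1.1
position: [0.4241, 0.1135, 0.2314]
tool_rot: [3.142, 0.0, 3.107]
force: [0.2, 0.3, -1.1]
grip_width: 0.0852
finger_force: 0.0
```

```bash
python3 -m crank '{"travel":[[0.6,-4.15,0],[0.6,-4.15,-4.5],[0.6,-4.15,-9],[0.6,-4.15,-13],[0.6,-4.15,-16]],"turn":[[0,0,0],[0,0,0],[0,0,0],[0,0,0],[0,0,0]],"gripper":[0,0,0,0,0]}'
python3 -m crank '{"travel":[[0,0,-2.5],[0,0,-4.5],[0,0,-4.5],[0,0,-4.5],[0,0,-4.5]],"turn":[[0,0,0],[0,0,0],[0,0,0],[0,0,0],[0,0,0]],"gripper":[0,0,0.4,0.6,0.6]}'
python3 -m crank '{"travel":[[0,0,0],[0,0,0],[0,0,0],[0,0,0],[0,0,0]],"turn":[[0,0,0],[0,0,0],[0,0,0],[0,0,0],[0,0,0]],"gripper":[0.8,1,1,1,1]}'
```

```text
clock: 1.6
position: [0.429, 0.0736, 0.0692]
tool_rot: [-3.141, -0.002, 3.107]
force: [0.1, 0.5, 0.8]
grip_width: 0.0852
finger_force: 0.0
clock: 2.1
position: [0.4304, 0.074, 0.0273]
tool_rot: [3.141, 0.001, 3.107]
force: [-1.0, -0.3, -0.0]
grip_width: 0.0438
finger_force: 0.0
clock: 2.6
position: [0.4303, 0.0739, 0.0269]
tool_rot: [3.141, 0.001, 3.107]
force: [-0.7, -2.3, 11.4]
grip_width: 0.0147
finger_force: 40.2
```

Post gripped at 15 mm width. Lift it and carry it to the near compartment of the long tray at (0.439, 0.249).

```bash
python3 -m crank '{"travel":[[0,0,1.5],[0,0,4],[0,0,6],[0,3,6],[0.4,7,6]],"turn":[[0,0,0],[0,0,0],[0,0,0],[0,0,0],[0,0,0]],"gripper":[1,1,1,1,1]}'
python3 -m crank '{"travel":[[0.2,4,0],[0.4,8,0],[0.5,10.5,0],[0.5,10.5,-2],[0.5,10.5,-3]],"turn":[[0,0,0],[0,0,0],[0,0,0],[0,0,0],[0,0,0]],"gripper":[1,1,1,1,1]}'
```

```text
clock: 3.1
position: [0.434, 0.1434, 0.0872]
tool_rot: [3.142, 0.001, 3.104]
force: [1.1, 0.1, -1.6]
grip_width: 0.0144
finger_force: 39.6
clock: 3.6
position: [0.4382, 0.2494, 0.0553]
tool_rot: [-3.141, -0.001, 3.109]
force: [0.2, -1.0, -2.3]
grip_width: 0.0142
finger_force: 39.5
```

```bash
python3 -m crank '{"travel":[[0,0,-1],[0,0,-1.5],[0,0,-2],[0,0,-2.2],[0,0,-2.2]],"turn":[[0,0,0],[0,0,0],[0,0,0],[0,0,0],[0,0,0]],"gripper":[1,1,1,1,1]}'; python3 - <<'E'
from workcell import bot
import cv2
f=bot.grab_frame('side');cv2.imwrite('pics/s1.png',cv2.resize(f['pixels'][180:350,220:470,::-1],None,fx=3,fy=3))
E
```

```text
clock: 4.1
position: [0.4389, 0.2488, 0.0343]
tool_rot: [-3.142, -0.0, 3.107]
force: [-0.1, 0.3, -2.6]
grip_width: 0.0144
finger_force: 39.5
```

View pics/s1.png

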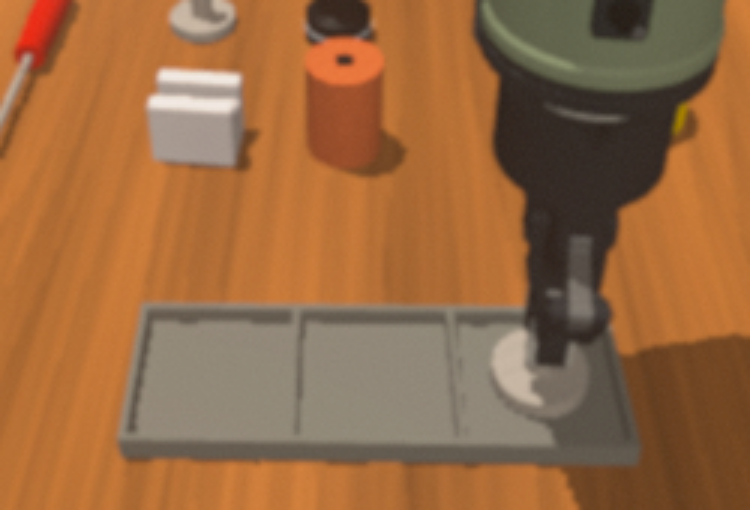

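The picture shows the post's foot at crop (540,370) inside the right-hand (near) compartment, just above the floor. I'll lower it to contact, then open partway.

```bash
python3 -m crank '{"travel":[[0,0,-0.1],[0,0,-0.2],[0,0,-0.25],[0,0,-0.3],[0,0,-0.3]],"turn":[[0,0,0],[0,0,0],[0,0,0],[0,0,0],[0,0,0]],"gripper":[1,1,1,1,1]}'
python3 -m crank '{"travel":[[0,0,0],[0,0,0],[0,0,0],[0,0,0],[0,0,0]],"turn":[[0,0,0],[0,0,0],[0,0,0],[0,0,0],[0,0,0]],"gripper":[0.75,0.7,0.65,0.6,0.6]}'
python3 -m crank '{"travel":[[0,0,2],[0,0,5],[0,0,9],[0,0,11],[3,0,12]],"turn":[[0,0,0],[0,0,0],[0,0,0],[0,0,0],[0,0,0]],"gripper":[0.6,0.6,0.5,0.2,0]}'
```

```text
clock: 4.65
position: [0.439, 0.2489, 0.0319]
tool_rot: [3.141, 0.0, 3.107]
force: [-2.7, -2.2, 14.2]
grip_width: 0.0143
finger_force: 41.4
clock: 5.15
position: [0.4389, 0.2489, 0.0312]
tool_rot: [-3.142, -0.0, 3.107]
force: [-0.2, -1.0, -0.1]
grip_width: 0.034
finger_force: 0.0
clock: 5.65
position: [0.4674, 0.2499, 0.1535]
tool_rot: [3.14, 0.0, 3.11]
force: [1.1, 0.3, -0.2]
grip_width: 0.0699
finger_force: 0.0
```

Post placed. Now the block at (0.643, 0.062).

```bash
python3 -m crank '{"travel":[[3.3,-3.5,0],[6.6,-7,0],[9.9,-10.5,0],[13.2,-14,0],[16.5,-17.5,0]],"turn":[[0,0,0],[0,0,0],[0,0,0],[0,0,0],[0,0,0]],"gripper":[0,0,0,0,0]}'
python3 -m crank '{"travel":[[0.9,-1.2,0],[0.9,-1.2,-4],[0.9,-1.2,-8],[0.9,-1.2,-8],[0.9,-1.2,-8]],"turn":[[0,0,0],[0,0,0],[0,0,0],[0,0,0],[0,0,0]],"gripper":[0,0,0,0,0]}'
```

```text
clock: 6.15
position: [0.6349, 0.0723, 0.1513]
tool_rot: [3.142, -0.0, 3.107]
force: [1.3, 1.4, -0.0]
grip_width: 0.0856
finger_force: 0.0
clock: 6.65
position: [0.6427, 0.0621, 0.0718]
tool_rot: [-3.141, -0.001, 3.107]
force: [1.1, 0.7, 0.4]
grip_width: 0.0856
finger_force: 0.0
```

```bash
python3 -m crank '{"travel":[[0,0,-2.5],[0,0,-5],[0,0,-6],[0,0,-6],[0,0,-6]],"turn":[[0,0,0],[0,0,0],[0,0,0],[0,0,0],[0,0,0]],"gripper":[0,0,0,0.3,0.4]}'
python3 -m crank '{"travel":[[0,0,0],[0,0,0],[0,0,0],[0,0,0],[0,0,0]],"turn":[[0,0,0],[0,0,0],[0,0,0],[0,0,0],[0,0,0]],"gripper":[0.6,0.8,1,1,1]}' 50
python3 -m crank '{"travel":[[0,0,1],[0,0,3],[0,0,6],[0,0,9],[0,0,9]],"turn":[[0,0,0],[0,0,0],[0,0,0],[0,0,0],[0,0,0]],"gripper":[1,1,1,1,1]}'
```

```text
clock: 7.15
position: [0.6438, 0.0621, 0.0131]
tool_rot: [3.141, 0.002, 3.107]
force: [-0.0, -0.1, 0.2]
grip_width: 0.0587
finger_force: 0.0
clock: 7.65
position: [0.6437, 0.062, 0.0131]
tool_rot: [3.141, 0.002, 3.107]
force: [-3.2, -0.2, 11.2]
grip_width: 0.0395
finger_force: 49.8
clock: 8.15
position: [0.6451, 0.0621, 0.1063]
tool_rot: [3.14, 0.006, 3.107]
force: [0.8, -0.0, -1.1]
grip_width: 0.039
finger_force: 50.6
```

```bash
python3 -m crank '{"travel":[[-0.9,4.7,0],[-1.8,9.4,0],[-2.7,14,0],[-3.6,18.5,0],[-3.8,19.3,0]],"turn":[[0,0,0],[0,0,0],[0,0,0],[0,0,0],[0,0,0]],"gripper":[1,1,1,1,1]}'
python3 -m crank '{"travel":[[0,0,-3],[0,0,-5],[0,0,-6.5],[0,0,-7.5],[0,0,-7.8]],"turn":[[0,0,0],[0,0,0],[0,0,0],[0,0,0],[0,0,0]],"gripper":[1,1,1,1,1]}'
```

```text
clock: 8.65
position: [0.6025, 0.2619, 0.1014]
tool_rot: [3.138, -0.001, 3.114]
force: [0.6, 0.1, -1.5]
grip_width: 0.0395
finger_force: 50.8
clock: 9.15
position: [0.6047, 0.2546, 0.0226]
tool_rot: [-3.141, -0.001, 3.107]
force: [0.5, -0.6, -1.6]
grip_width: 0.0396
finger_force: 50.8
```

```bash
python3 -m crank '{"travel":[[0,0,-0.2],[0,0,-0.4],[0,0,-0.6],[0,0,-0.7],[0,0,-0.7]],"turn":[[0,0,0],[0,0,0],[0,0,0],[0,0,0],[0,0,0]],"gripper":[1,1,1,1,1]}'; python3 - <<'E'
from workcell import bot
import cv2
f=bot.grab_frame('side');cv2.imwrite('pics/s2.png',cv2.resize(f['pixels'][180:350,220:470,::-1],None,fx=3,fy=3))
E
```

```text
clock: 9.65
position: [0.6053, 0.2551, 0.0181]
tool_rot: [3.141, 0.001, 3.107]
force: [-8.0, -2.5, 21.4]
grip_width: 0.0396
finger_force: 53.2
```

View pics/s2.png

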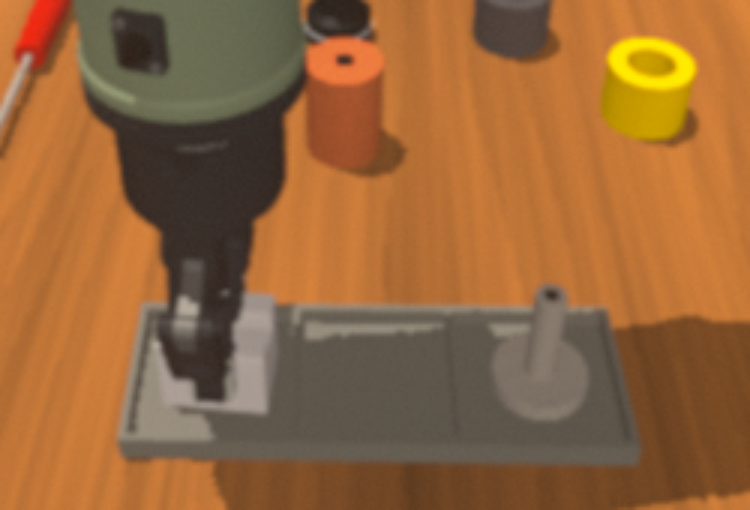

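The block stands in the far compartment at crop (220,380) with floor contact at 21 N, and the first post stands upright at (545,370). I'll release partway, rise, and go to the eyepiece at (0.5554, -0.0662).

```bash
python3 -m crank '{"travel":[[0,0,0],[0,0,0],[0,0,0],[0,0,0],[0,0,0.5]],"turn":[[0,0,0],[0,0,0],[0,0,0],[0,0,0],[0,0,0]],"gripper":[0.5,0.47,0.45,0.43,0.42]}'
python3 -m crank '{"travel":[[0,0,2.5],[0,0,6],[0,0,10],[0,0,14],[-0.8,-4,14]],"turn":[[0,0,0],[0,0,0],[0,0,0],[0,0,0],[0,0,0]],"gripper":[0.42,0.42,0.3,0,0]}'
python3 -m crank '{"travel":[[-0.8,-4.8,0],[-1.6,-9.6,0],[-2.4,-14.4,0],[-3.2,-19.2,0],[-4,-24,0]],"turn":[[0,0,0],[0,0,0],[0,0,0],[0,0,0],[0,0,0]],"gripper":[0,0,0,0,0]}'
```

```text
clock: 10.2
position: [0.6045, 0.2548, 0.0208]
tool_rot: [-3.141, -0.001, 3.107]
force: [0.5, 0.2, 0.2]
grip_width: 0.0495
finger_force: 0.0
clock: 10.7
position: [0.5989, 0.2204, 0.1666]
tool_rot: [3.136, 0.007, 3.113]
force: [1.5, -0.4, -1.1]
grip_width: 0.0848
finger_force: 0.0
clock: 11.2
position: [0.5563, -0.0268, 0.1618]
tool_rot: [3.142, 0.001, 3.107]
force: [0.9, -0.6, 0.4]
grip_width: 0.0854
finger_force: 0.0
```

```bash
python3 -m crank '{"travel":[[-0.1,-4.1,0],[-0.1,-4.1,-4],[-0.1,-4.1,-8],[-0.1,-4.1,-11.5],[-0.1,-4.1,-13.4]],"turn":[[0,0,0],[0,0,0],[0,0,0],[0,0,0],[0,0,0]],"gripper":[0,0,0,0,0]}'
python3 -m crank '{"travel":[[0,0,0],[0,0,0],[0,0,0],[0,0,0],[0,0,0]],"turn":[[0,0,0],[0,0,0],[0,0,0],[0,0,0],[0,0,0]],"gripper":[0.2,0.4,0.5,0.6,1]}' 40
python3 -m crank '{"travel":[[0,0,0],[0,0,0],[0,0,0],[0,0,1],[0,0,2]],"turn":[[0,0,0],[0,0,0],[0,0,0],[0,0,0],[0,0,0]],"gripper":[1,1,1,1,1]}'
```

```text
clock: 11.7
position: [0.5548, -0.066, 0.025]
tool_rot: [3.141, -0.002, 3.107]
force: [-0.2, 0.5, -0.4]
grip_width: 0.0854
finger_force: 0.0
clock: 12.2
position: [0.5566, -0.0662, 0.0287]
tool_rot: [-3.141, 0.002, 3.107]
force: [-2.0, -0.8, 11.5]
grip_width: 0.0308
finger_force: 38.6
clock: 12.7
position: [0.5559, -0.066, 0.0483]
tool_rot: [3.142, 0.0, 3.107]
force: [0.1, -0.1, -2.6]
grip_width: 0.0306
finger_force: 40.2
```

```bash
python3 -m crank '{"travel":[[0,0,4],[0,0,8],[-0.3,3,8],[-0.8,7.5,8],[-1.3,12,8]],"turn":[[0,0,0],[0,0,0],[0,0,0],[0,0,0],[0,0,0]],"gripper":[1,1,1,1,1]}'
python3 -m crank '{"travel":[[-0.5,4.8,0],[-1,9.6,0],[-1.5,14.4,0],[-1.9,18.5,0],[-2,19.8,0]],"turn":[[0,0,0],[0,0,0],[0,0,0],[0,0,0],[0,0,0]],"gripper":[1,1,1,1,1]}'
python3 -m crank '{"travel":[[0,0,-3],[0,0,-5.5],[0,0,-7.5],[0,0,-8.7],[0,0,-8.9]],"turn":[[0,0,0],[0,0,0],[0,0,0],[0,0,0],[0,0,0]],"gripper":[1,1,1,1,1]}'
```

```text
clock: 13.2
position: [0.5428, 0.055, 0.1287]
tool_rot: [3.141, 0.002, 3.106]
force: [0.4, 0.6, -1.8]
grip_width: 0.0309
finger_force: 40.3
clock: 13.7
position: [0.5215, 0.2572, 0.1281]
tool_rot: [3.139, 0.0, 3.113]
force: [-0.8, -0.4, -1.8]
grip_width: 0.0309
finger_force: 40.4
clock: 14.2
position: [0.5225, 0.2514, 0.0377]
tool_rot: [-3.141, -0.001, 3.107]
force: [-0.2, 0.2, -1.5]
grip_width: 0.031
finger_force: 40.3
```

```bash
python3 -m crank '{"travel":[[0,0,-0.2],[0,0,-0.3],[0,0,-0.4],[0,0,-0.5],[0,0,-0.5]],"turn":[[0,0,0],[0,0,0],[0,0,0],[0,0,0],[0,0,0]],"gripper":[1,1,1,1,1]}'
```

```text
clock: 14.7
position: [0.5231, 0.2521, 0.0338]
tool_rot: [3.141, 0.001, 3.107]
force: [-1.5, 0.5, 3.5]
grip_width: 0.0314
finger_force: 40.9
```

Contact at the expected height. Release, then go to the second post at (0.6585, -0.0763).

```bash
python3 -m crank '{"travel":[[0,0,0],[0,0,0],[0,0,0],[0,0,0],[0,0,0.5]],"turn":[[0,0,0],[0,0,0],[0,0,0],[0,0,0],[0,0,0]],"gripper":[0.6,0.57,0.54,0.5,0.5]}'
python3 -m crank '{"travel":[[0,0,2.5],[0,0,6],[0,0,10],[0,0,12],[1.6,-4,12]],"turn":[[0,0,0],[0,0,0],[0,0,0],[0,0,0],[0,0,0]],"gripper":[0.5,0.5,0.3,0,0]}'
python3 -m crank '{"travel":[[1.8,-4.4,0],[3.6,-8.8,0],[5.4,-13.2,0],[7.2,-17.6,0],[9,-22,0]],"turn":[[0,0,0],[0,0,0],[0,0,0],[0,0,0],[0,0,0]],"gripper":[0,0,0,0,0]}'
python3 -m crank '{"travel":[[2.9,-4,0],[3,-6.8,0],[3,-6.8,-3],[3,-6.8,-6],[3,-6.8,-6]],"turn":[[0,0,0],[0,0,0],[0,0,0],[0,0,0],[0,0,0]],"gripper":[0,0,0,0,0]}'
```

```text
clock: 15.2
position: [0.5225, 0.2518, 0.038]
tool_rot: [-3.141, -0.001, 3.107]
force: [0.5, 0.2, 0.3]
grip_width: 0.0427
finger_force: 0.0
clock: 15.7
position: [0.5386, 0.2175, 0.1616]
tool_rot: [3.137, 0.003, 3.115]
force: [1.6, -0.2, -0.1]
grip_width: 0.0836
finger_force: 0.0
clock: 16.2
position: [0.6293, -0.0099, 0.1588]
tool_rot: [3.141, 0.0, 3.107]
force: [0.7, 0.2, 0.4]
grip_width: 0.0854
finger_force: 0.0
clock: 16.7
position: [0.6567, -0.0759, 0.0951]
tool_rot: [3.141, -0.006, 3.107]
force: [-0.7, 1.2, 0.6]
grip_width: 0.0853
finger_force: 0.0
```

```bash
python3 -m crank '{"travel":[[0,0,-3.5],[0,0,-6],[0,0,-7.1],[0,0,-7.1],[0,0,-7.1]],"turn":[[0,0,0],[0,0,0],[0,0,0],[0,0,0],[0,0,0]],"gripper":[0,0,0.3,0.5,0.6]}'
python3 -m crank '{"travel":[[0,0,0],[0,0,0],[0,0,0],[0,0,0],[0,0,0]],"turn":[[0,0,0],[0,0,0],[0,0,0],[0,0,0],[0,0,0]],"gripper":[0.8,1,1,1,1]}'
python3 -m crank '{"travel":[[0,0,1],[0,0,4],[0,0,7],[0,0,10],[0,0,10]],"turn":[[0,0,0],[0,0,0],[0,0,0],[0,0,0],[0,0,0]],"gripper":[1,1,1,1,1]}'
```

```text
clock: 17.2
position: [0.6597, -0.0761, 0.0289]
tool_rot: [-3.141, 0.002, 3.107]
force: [-0.5, -0.4, -0.3]
grip_width: 0.0443
finger_force: 0.0
clock: 17.7
position: [0.6596, -0.0762, 0.0286]
tool_rot: [-3.142, 0.002, 3.107]
force: [-1.8, -0.4, 9.6]
grip_width: 0.0146
finger_force: 39.0
clock: 18.2
position: [0.6609, -0.0764, 0.1322]
tool_rot: [-3.141, 0.006, 3.107]
force: [0.4, -0.3, -2.3]
grip_width: 0.0145
finger_force: 39.3
```

```bash
python3 -m crank '{"travel":[[-2.4,-3.9,0],[-4.8,-7.8,0],[-7.2,-11.7,0],[-9.4,-15.2,0],[-9.7,-15.6,0]],"turn":[[0,0,0],[0,0,0],[0,0,0],[0,0,0],[0,0,0]],"gripper":[1,1,1,1,1]}'
python3 -m crank '{"travel":[[0,0,-3],[0,0,-6],[0,0,-8],[0,0,-8.9],[0,0,-9.1]],"turn":[[0,0,0],[0,0,0],[0,0,0],[0,0,0],[0,0,0]],"gripper":[1,1,1,1,1]}'
python3 -m crank '{"travel":[[0,0,-0.2],[0,0,-0.3],[0,0,-0.4],[0,0,-0.5],[0,0,-0.5]],"turn":[[0,0,0],[0,0,0],[0,0,0],[0,0,0],[0,0,0]],"gripper":[1,1,1,1,1]}'
```

```text
clock: 18.7
position: [0.5583, -0.2374, 0.1275]
tool_rot: [-3.139, -0.002, 3.101]
force: [0.1, 0.1, -2.3]
grip_width: 0.0143
finger_force: 39.5
clock: 19.2
position: [0.5614, -0.2318, 0.0355]
tool_rot: [3.141, -0.001, 3.107]
force: [0.2, 0.4, -1.0]
grip_width: 0.0143
finger_force: 39.6
clock: 19.7
position: [0.5625, -0.2324, 0.0335]
tool_rot: [-3.141, 0.002, 3.107]
force: [-7.8, 3.5, 26.7]
grip_width: 0.0141
finger_force: 42.6
```

On the floor. Release and go to the ring.

```bash
python3 -m crank '{"travel":[[0,0,0],[0,0,0],[0,0,0],[0,0,0],[0,0,0.5]],"turn":[[0,0,0],[0,0,0],[0,0,0],[0,0,0],[0,0,0]],"gripper":[0.75,0.7,0.65,0.6,0.6]}'
python3 -m crank '{"travel":[[0,0,3],[0,0,7],[0,0,11],[-1,2,11],[-3.2,4,11]],"turn":[[0,0,0],[0,0,0],[0,0,0],[0,0,0],[0,0,0]],"gripper":[0.6,0.6,0.3,0,0]}'
python3 -m crank '{"travel":[[-3,3.5,0],[-6,7,0],[-9,10.5,0],[-10.4,12.4,0],[-10.4,12.4,-2]],"turn":[[0,0,0],[0,0,0],[0,0,0],[0,0,0],[0,0,0]],"gripper":[0,0,0,0,0]}'; python3 - <<'E'
from workcell import bot
import cv2
for n in('top','side'):
    f=bot.grab_frame(n);cv2.imwrite(f'pics/{n}3.png',f['pixels'][:,:,::-1])
E
```

```text
clock: 20.2
position: [0.5615, -0.2319, 0.0359]
tool_rot: [3.141, -0.001, 3.107]
force: [0.1, 0.5, 0.2]
grip_width: 0.0341
finger_force: 0.0
clock: 20.7
position: [0.5309, -0.1918, 0.1477]
tool_rot: [-3.141, 0.003, 3.107]
force: [0.1, 0.4, -0.3]
grip_width: 0.0759
finger_force: 0.0
clock: 21.2
position: [0.4255, -0.0657, 0.128]
tool_rot: [3.141, 0.003, 3.11]
force: [1.6, -0.7, 0.0]
grip_width: 0.0853
finger_force: 0.0
```

View pics/side3.png

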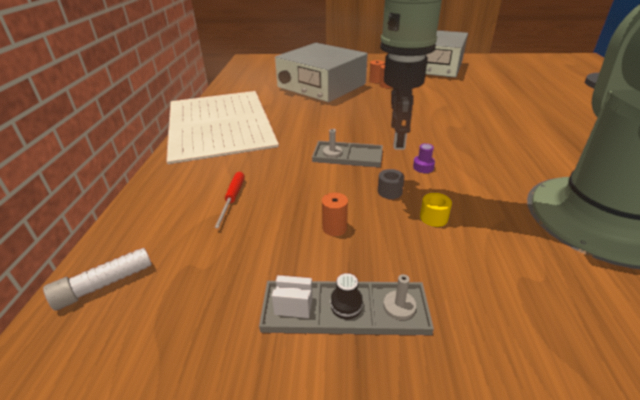

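The side view shows the four placed pieces upright in their own compartments: block (293,297), eyepiece (347,300), posts (401,300) and (332,145). The roller and screwdriver have not moved. The dark ring is at (391,184), so I'll descend on it.

```bash
python3 -m crank '{"travel":[[0,-0.1,-4],[0,-0.1,-7],[0,-0.1,-7],[0,-0.1,-7],[0,-0.1,-7]],"turn":[[0,0,0],[0,0,0],[0,0,0],[0,0,0],[0,0,0]],"gripper":[0,0,0,0,0]}'
```

```text
clock: 21.8
position: [0.4267, -0.0694, 0.0578]
tool_rot: [-3.141, 0.002, 3.107]
force: [0.3, 0.1, 0.4]
grip_width: 0.0854
finger_force: 0.0
```

```bash
python3 -m crank '{"travel":[[0,0.1,-2],[0,0.1,-3.5],[0,0.1,-4.6],[0,0.1,-4.6],[0,0.1,-4.6]],"turn":[[0,0,0],[0,0,0],[0,0,0],[0,0,0],[0,0,0]],"gripper":[0,0,0,0,0.2]}'
python3 -m crank '{"travel":[[0,0,0],[0,0,0],[0,0,0],[0,0,0],[0,0,0]],"turn":[[0,0,0],[0,0,0],[0,0,0],[0,0,0],[0,0,0]],"gripper":[0.3,0.5,1,1,1]}' 60
python3 -m crank '{"travel":[[0,0,1],[0,0,3],[0,0,6],[0,0,9],[0,0,9]],"turn":[[0,0,0],[0,0,0],[0,0,0],[0,0,0],[0,0,0]],"gripper":[1,1,1,1,1]}'
```

```text
clock: 22.3
position: [0.4262, -0.0681, 0.011]
tool_rot: [-3.142, 0.001, 3.107]
force: [0.0, -0.2, 0.7]
grip_width: 0.0733
finger_force: 0.0
clock: 22.8
position: [0.4264, -0.0683, 0.0114]
tool_rot: [-3.142, 0.001, 3.107]
force: [-3.6, -0.2, 21.0]
grip_width: 0.0548
finger_force: 58.8
clock: 23.3
position: [0.4273, -0.0682, 0.1037]
tool_rot: [3.141, 0.005, 3.107]
force: [-1.1, 0.4, -4.8]
grip_width: 0.0549
finger_force: 64.5
```

```bash
python3 -m crank '{"travel":[[1.4,-4,0],[2.8,-8,0],[4.2,-12,0],[5.2,-15,0],[5.3,-15.3,0]],"turn":[[0,0,0],[0,0,0],[0,0,0],[0,0,0],[0,0,0]],"gripper":[1,1,1,1,1]}'
python3 -m crank '{"travel":[[0,0,-2.5],[0,0,-5],[0,0,-7],[0,0,-7.8],[0,0,-8]],"turn":[[0,0,0],[0,0,0],[0,0,0],[0,0,0],[0,0,0]],"gripper":[1,1,1,1,1]}'
python3 -m crank '{"travel":[[0,0,-0.2],[0,0,-0.3],[0,0,-0.4],[0,0,-0.5],[0,0,-0.5]],"turn":[[0,0,0],[0,0,0],[0,0,0],[0,0,0],[0,0,0]],"gripper":[1,1,1,1,1]}'; python3 - <<'E'
from workcell import bot
import cv2
f=bot.grab_frame('side');cv2.imwrite('pics/s4.png',cv2.resize(f['pixels'][100:210,270:430,::-1],None,fx=4,fy=4))
E
```

```text
clock: 23.8
position: [0.479, -0.225, 0.1]
tool_rot: [-3.14, 0.0, 3.103]
force: [-0.9, 0.7, -3.6]
grip_width: 0.0544
finger_force: 64.8
clock: 24.3
position: [0.4783, -0.2206, 0.0196]
tool_rot: [3.141, -0.002, 3.107]
force: [-1.2, -0.5, -3.3]
grip_width: 0.0545
finger_force: 64.7
clock: 24.8
position: [0.4793, -0.2212, 0.0165]
tool_rot: [-3.141, 0.001, 3.107]
force: [-5.0, 2.4, 18.5]
grip_width: 0.0546
finger_force: 66.9
```

View pics/s4.png

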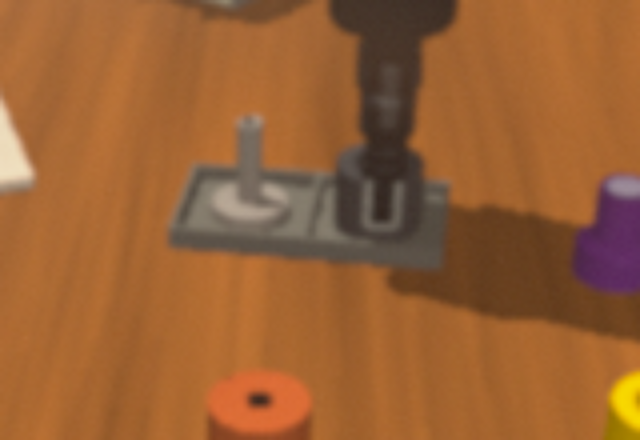

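The ring sits in the near compartment at crop (380,205) beside the upright post at (250,180), with floor contact at 18 N. I'll release it, retreat and check.

```bash
python3 -m crank '{"travel":[[0,0,0],[0,0,0],[0,0,0],[0,0,0],[0,0,0.3]],"turn":[[0,0,0],[0,0,0],[0,0,0],[0,0,0],[0,0,0]],"gripper":[0.33,0.29,0.26,0.24,0.22]}'
python3 -m crank '{"travel":[[0,0,2],[0,0,5],[0,0,9],[0,0,13],[0,0,17]],"turn":[[0,0,0],[0,0,0],[0,0,0],[0,0,0],[0,0,0]],"gripper":[0.2,0.2,0.2,0.2,0.2]}'
python3 -m crank '{"travel":[[0,-3,0],[0,-7,0],[0,-11,0],[0,-15,0],[0,-15,0]],"turn":[[0,0,0],[0,0,0],[0,0,0],[0,0,0],[0,0,0]],"gripper":[0.2,0.2,0.2,0.2,0.2]}'; python3 - <<'E'
from workcell import bot
import cv2
f=bot.grab_frame('top');cv2.imwrite('pics/top5.png',f['pixels'][100:350,180:500,::-1].repeat(2,0).repeat(2,1))
E
```

```text
clock: 25.35
position: [0.4787, -0.221, 0.0181]
tool_rot: [3.141, -0.0, 3.107]
force: [-0.4, 0.1, -0.5]
grip_width: 0.0664
finger_force: 0.0
clock: 25.85
position: [0.4785, -0.221, 0.1901]
tool_rot: [-3.142, 0.0, 3.107]
force: [0.6, -0.0, -0.4]
grip_width: 0.0683
finger_force: 0.0
clock: 26.35
position: [0.4771, -0.3764, 0.1883]
tool_rot: [-3.139, -0.0, 3.102]
force: [-0.3, 1.2, 0.2]
grip_width: 0.0683
finger_force: 0.0
```

View pics/top5.png

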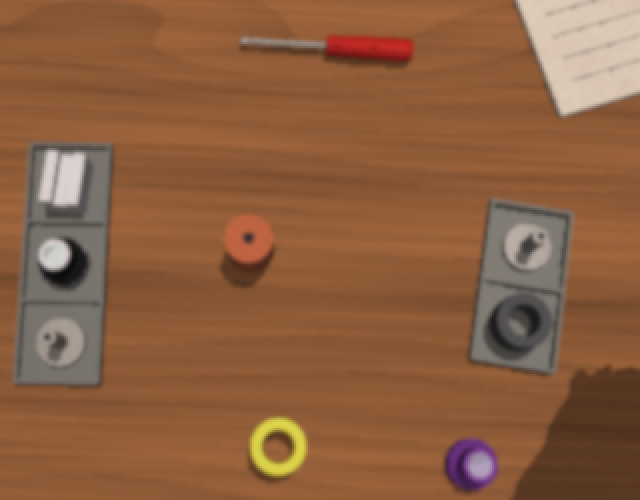

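The top view shows each piece in its own compartment: block (62,178), eyepiece (60,260), posts (60,342) and (527,246), ring (520,322). The roller (248,238) and screwdriver have not moved. Handing in.

```bash
python3 -c "
from workcell import bot
print(bot.job_done())"
```

```text
the job is handed in; nothing more can be done
None
```

I handed in both kits at 26.4 s on the robot's clock, with the five pieces in their own compartments and the roller and screwdriver where they lay; the hand-in gave no verdict.

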